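# Close the sample warmer and set its air lever

### The job

The tube racks are loaded in the bench warmer: first push its hinged lid fully shut, then swing the air lever on its flank away from its starting lean until it bears on the sprung buffer of the stop. Leave the lever resting there with the buffer lightly compressed, bearing with 3 to 9 N, without ever loading the buffer past 14 N or shifting the stop, and leave the bottle, cup and rack alone.

Things in the scene. Friction and masses are not known exactly. Their poses are not given: they have to be found in the camera images.
- warmer: bench warmer, a fixed white open-topped chamber 190 (x) by 220 (y) by 110 mm high, walls 12 mm; origin on the table. Its x axis points from its front (robot side) to its back, its y axis to its left; the chamber's centre lies at y = +40 mm, the lever and its quadrant plate on the -y flank, in the plane y = -115 mm. Its position and yaw vary.
- lid (a joint): angle of the grey lid: 0 fully shut (flat on the chamber), about 1.5 upright; its stiff hinge stays where it is left. Moving it takes about 3 to 5 N at the free edge
- lid_hinge (a point): middle of the lid's hinge line, at the back rim of the chamber, 110 mm up, on the lid's lower face; hinge along the warmer's y. The lid is 205 mm from hinge to free edge, 220 mm wide, 10 mm thick, no handle
- lid_edge (a point): middle of the lid's free edge, on the outer face (upper face when shut). To shut the lid, push on this face, the back side while it stands up
- lever (a joint): lean of the air lever from upright: 0 upright, negative leans to the warmer's front, positive to its back; limits -0.8 and 0.8. It starts leaning to the front and stays where it is left: about 4 to 6 N at the crossbar swings it when nothing else resists
- lever_hinge (a point): centre of the lever's hinge, axis along the warmer's y, 60 mm above the table
- lever_bar (a point): centre of the lever's black crossbar (24 mm diameter, 70 mm long along the hinge axis), 170 mm from the hinge at the top of the 12 mm round steel shaft; free on both sides and above
- lever_face (a point): point on the shaft's rear face, 80 mm from the hinge, that meets the buffer
- stop (a joint): setting of the stop: the lean of the lever at which its shaft just touches the uncompressed buffer, same sense as the lever's; set differently each time, held by a stiff friction clamp and not to be shifted
- stop_block (a point): middle of the stop's steel block (22 by 34 by 30 mm), 80 mm from the hinge and 43 mm behind the lever's line at touch
- buffer: round rubber nose (20 mm diameter) of the stop's spring buffer, facing the lever, 80 mm from the hinge; origin at the foremost point of the nose. It sinks straight into the block by up to 12 mm, spring rate not stated. Each newton on it adds about 0.47 N to the push at the crossbar, on top of the lever's own friction, which then keeps the lever where it is left
- dropper: bystander: upright amber bottle, 48 mm diameter, 100 mm tall, origin under its centre
- cup: bystander: upright white cup, 66 mm diameter, 75 mm tall, origin under its centre
- rack: bystander: white tube rack 75 by 150 by 45 mm, origin under its centre

How it is judged:
On the way, in this order (a step that is already met when the one before it is completed fails the run):
1. the lid is fully shut (within 0.02 rad, 4 mm at its edge), the lever not yet touching the buffer (value of joint lid below 0.02 rad and contact force between buffer and anything else below 0.3 N), for 0.2 s.
2. with the lid shut, the lever bears on the buffer with over 3 N (value of joint lid below 0.02 rad and contact force between buffer and anything else above 3 N and distance between lever_face and buffer below 0.005 m), for 0.2 s.
At the end, for the whole second after the job is handed in: Lid shut within 0.02 rad (4 mm at its free edge); lever at rest with its shaft pressed on the buffer by 3 to 9 N (aim for 6 N) by itself; stop block within 3 mm of where it was set (all of step 2 and contact force between buffer and anything else below 9 N and velocity of joint lever below 0.05 rad/s and distance of stop_block from where it was at the start of the episode below 0.003 m); the robot touches nothing.
It fails at once if the buffer is loaded with more than 14 N (contact force between buffer and anything else above 14 N).
It fails at once if the stop is shifted by more than 3 mm (distance of stop_block from where it was at the start of the episode above 0.003 m).
It fails at once if the bottle, cup or rack is moved by more than 20 mm (distance of any of dropper, cup, rack from where it was at the start of the episode above 0.02 m).
It also fails if it takes over 64 s, if anything falls off the work surface, if the arm or the gripper's body presses on something with over 40 N, if the wrist force passes 120 N, or if a joint passes its speed limit or range.

### The arm

A 7-joint arm with a two-finger parallel gripper is mounted at the origin on the work surface. World frame = base frame: x ahead of the robot, y to its left, z up, the work surface at z = 0. Lengths are in m, angles in rad, forces in N, time in s.
With the tool pointing down it reaches from about 0.425 to 0.975 m from the base axis. Payload 16.7 kg.
Tool frame: the origin (TCP) lies midway between the tips of the shut fingers; the grasp point (between the pads) lies 19 mm behind it; y points along the fingers, x is the direction in which the jaws open and shut, and the axes are right-handed (so a half turn about y gives the same grasp; the last joint's range is limited). The gripper opens to 85 mm and grips with 20 to 120 N. Pads are 22 mm wide; open, the fingers measure 114 mm over their backs; the gripper's body (76 mm by 85 mm) begins 54 mm behind the grasp point. The pads swing forward as they close: fully open they stand 13 mm farther back than shut.
Start: joints at [-1.302, 0.426, 0.074, 1.606, -0.034, 1.111, -0.067], TCP at [0.274, 0.617, 0.231] pointing down, gripper open.
Joint ranges: [-2.85, 2.85], [-0.5, 2.14], [-1.23, 1.37], [0.21, 2.46], [-1.02, 4.16], [0.16, 2.05], [-2.73, 2.73]. Speed limits (rad/s): [1.89, 1.89, 2.39, 2.39, 3.01, 3.01, 3.01].

### API

Orientations are given as a rotation vector (axis times angle).
In Python, from station import arm, cams gives the robot as it stands. The module is installed in compiled form; this text tells all that it offers.
- The arm moves only by the shell command python3 -m creep 'ROWS' [FORCE]. ROWS is JSON, a list of rows, each a list of 3 entries, a list of its own where there are three numbers: the shift along the world's x, y, z in m, then the turn about the world's z in degrees, then the closure in counts, from 0 (fully open) to 255 (shut). A call has exactly 8 rows; each row shifts and turns the commanded pose from where the row before left it; what a row does not reach is not made up. A row lasts 1/12 s, in which the tool goes at most 41.7 mm and 7.16 degrees, less where a joint would pass 70% of its speed; a pose out of reach is approached as far as the arm can. A call with a gripper value outside its range is refused whole. The fingers move at their own pace and stop on an object; FORCE is the grip in N (left out, the last holds). Time passes only in rows, so rows that do not move let the fingers close, or fill a call up. It gives the time, the measured TCP pose, the force and the opening at its end, in the units of the state.
- arm.read_state(): the state, without advancing time (a new reading comes with each control period).
- cams.camera(name): name is "scene" or "top" or "wrist"; returns the picture (420x560x3 uint8, red, green, blue); there is no depth.
- cams.calibration(name): a dict with "fx", "fy", "cx", "cy" (pixels), "cam_to_world" (4x4, takes a point from camera to world coordinates). Camera axes: x right, y up, looking along -z (the intrinsics and any distortion apply to the point x, -y, -z); pixel columns grow to the right and rows downward; lengths in m; the calibration is good to about 2 mm. A picture is of the moment at which its call begins: read the wrist's pose just before it. calibration takes no time and is no camera call; for the wrist camera it gives the pose at the moment of the call.
- arm.hand_in(): hands the job in, once; it reports no verdict.
The state is a dict: "t": time; "qpos": joint angles; "qd": joint speeds; "joint_torque": joint torques, N m; "tcp_pos": TCP position; "tcp_rot": TCP orientation; "wrist_force": force on the tool from outside, world axes, zero at the start; "moment": the same for the moment, N m; "gripper_width": finger opening in m.
Only numpy, scipy, OpenCV 4.12 (cv2) and the standard library are available. Lean on these libraries where they do the work, as an engineer would, in place of code of your own. Each camera call takes 0.05 s, during which the arm holds its last target. There are 200 camera calls.

## Working session

There is one attempt and no reset: what is moved stays moved. The work goes in short steps, Python scripts to look and compute and a shell command to move; the robot and the scene stay as the last step left them, time stands still between calls to the robot, and variables do not carry over. Pictures are saved under pics/ and viewed, about 8 in all and at most 12, crops included, and the job is handed in when it is done.

```bash
mkdir -p pics
python3 - <<'E'
from station import arm,cams
import cv2,numpy as np
for n in ["scene","top"]:
    im=cams.camera(n); cv2.imwrite(f"pics/{n}0.png",cv2.resize(im[:,:,::-1],(800,600)))
    c=cams.calibration(n); print(n,{k:np.round(v,3).tolist() for k,v in c.items()})
s=arm.read_state(); print(s)
E
```

```text
scene {'fx': 543.421, 'fy': 543.421, 'cx': 280.252, 'cy': 220.204, 'cam_to_world': [[0.348, -0.689, 0.635, 1.536], [0.937, 0.243, -0.25, -0.413], [0.018, 0.682, 0.731, 1.309], [0.0, 0.0, 0.0, 1.0]]}
top {'fx': 436.537, 'fy': 436.537, 'cx': 280.223, 'cy': 202.597, 'cam_to_world': [[-0.005, 0.985, -0.173, 0.327], [-1.0, -0.005, -0.002, -0.015], [-0.003, 0.173, 0.985, 1.268], [0.0, 0.0, 0.0, 1.0]]}
{'t': 0.1, 'qpos': array([-1.30251047,  0.42666859,  0.07388326,  1.60656103, -0.03410073,
        1.11078512, -0.06709824]), 'qd': array([ 2.69772527e-03, -3.78089710e-04, -6.92423710e-04, -2.55165422e-03,
        6.89365344e-05, -1.68591735e-03,  1.26629126e-04]), 'joint_torque': array([ 7.53261644e-03, -9.51518798e+01,  3.77117291e+00, -4.64397562e+01,
        1.97046896e-02,  6.35455348e-03,  4.91448111e-05]), 'tcp_pos': array([0.27376343, 0.6165834 , 0.23067415]), 'tcp_rot': array([-1.37910703, -0.8954818 ,  0.89699442]), 'wrist_force': array([0.79840634, 0.08807885, 0.02674759]), 'moment': array([-0.01678321, -0.01542207, -0.03264652]), 'gripper_width': 0.08542804123026387}
```

View pics/scene0.png

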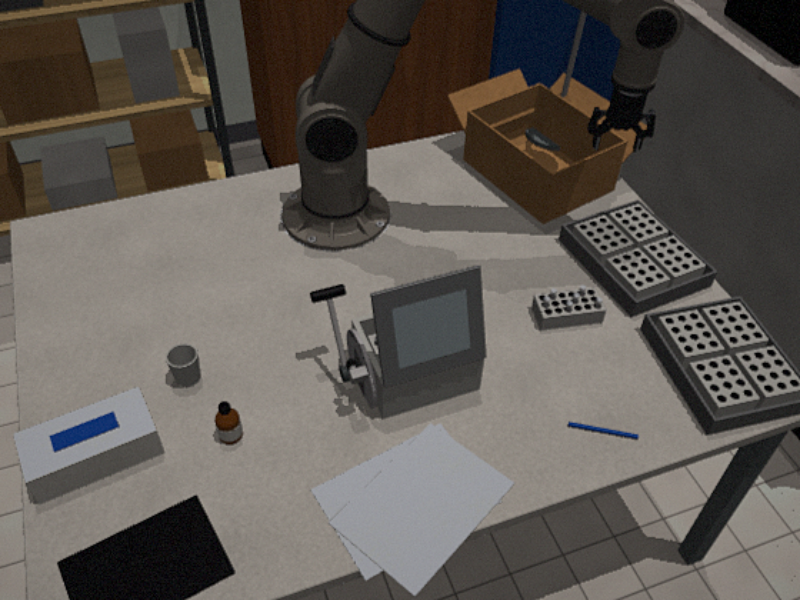

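View pics/top0.png

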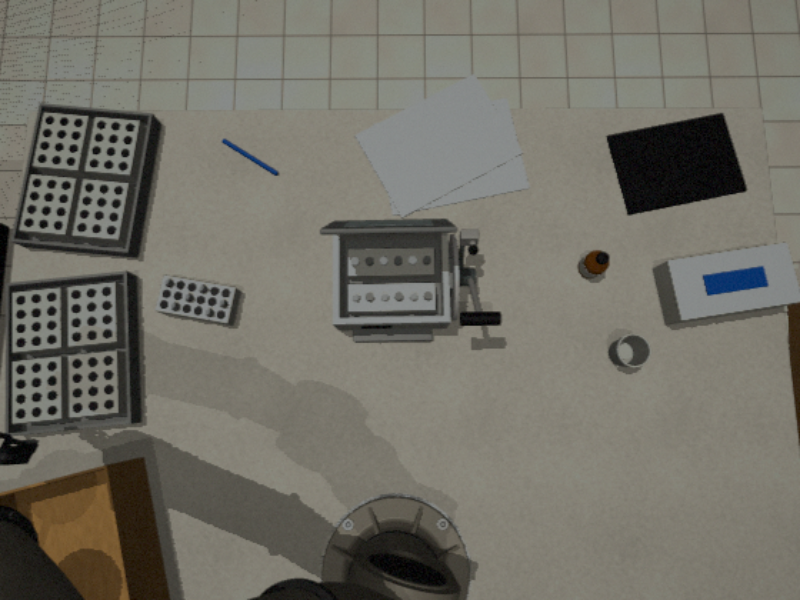

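The scene picture shows the lid standing about upright at (430,325), with the crossbar at (328,293). In the top picture the chamber spans (335-455, 225-330), the bar is at (480,318) and the stop at (470,245). The bystanders are well clear. I'll zoom in on both.

Run:
```python
import cv2
from station import cams
a=cams.camera("top")[145:245,215:360,::-1]; b=cams.camera("scene")[185:295,205:350,::-1]
cv2.imwrite("pics/topc.png",cv2.convertScaleAbs(cv2.resize(a,None,fx=5.5,fy=5.5,interpolation=cv2.INTER_CUBIC),alpha=1.5))
cv2.imwrite("pics/scc.png",cv2.convertScaleAbs(cv2.resize(b,None,fx=5.4,fy=5.4,interpolation=cv2.INTER_CUBIC),alpha=1.7))
```

```text
(no output)
```

View pics/topc.png

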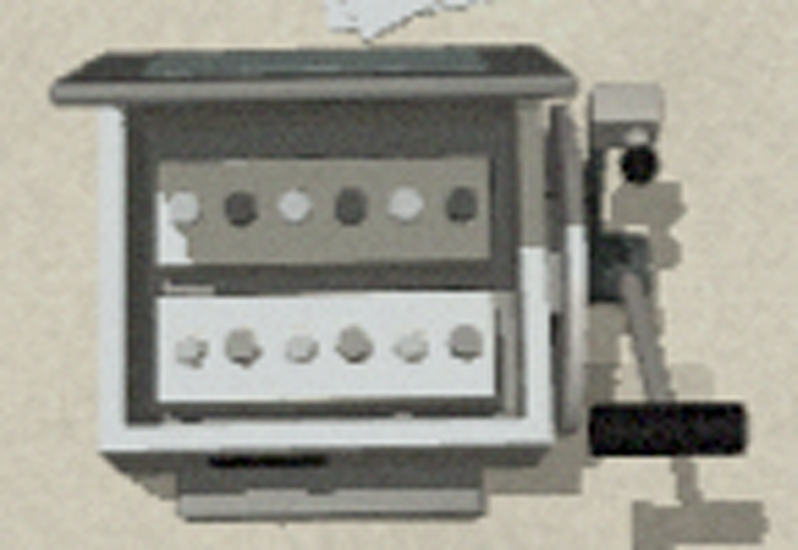

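View pics/scc.png

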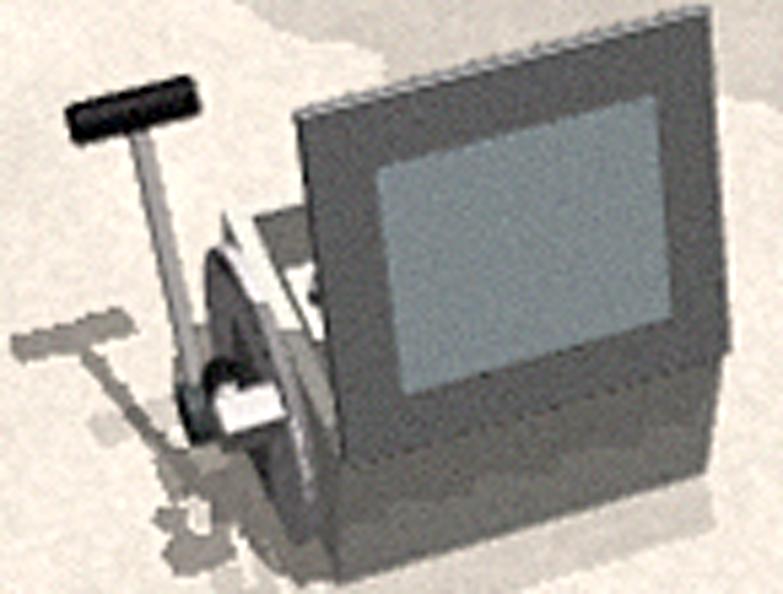

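```bash
cat > fit.py <<'E'
import numpy as np
from scipy.optimize import least_squares
from station import cams
C={n:cams.calibration(n) for n in("top","scene")}
def proj(n,p):
    c=C[n];T=np.array(c["cam_to_world"]);q=np.linalg.inv(T)@np.append(p,1)
    return np.array([c["cx"]+c["fx"]*q[0]/-q[2],c["cy"]-c["fy"]*q[1]/-q[2]])
px=lambda n,x,y:np.array([215+x/5.5,145+y/5.5]) if n=="top" else np.array([205+x/5.4,185+y/5.4])
def W(p,v):
    c,s=np.cos(p[2]),np.sin(p[2]);return np.array([p[0]+c*v[0]-s*v[1],p[1]+s*v[0]+c*v[1],v[2]])
def lid(p,y,r=.205,o=.01):
    t=p[3];return W(p,[.095-r*np.cos(t)+o*np.sin(t),y,.11+r*np.sin(t)+o*np.cos(t)])
def lev(p,a,r,n=0,y=-.115):
    return W(p,[p[6]+r*np.sin(a)+n*np.cos(a),y,.06+r*np.cos(a)-n*np.sin(a)])
F=[("top",101,450,lambda p:W(p,[-.095,.15,.11])),("top",553,448,lambda p:W(p,[-.095,-.07,.11])),
("scene",335,582,lambda p:W(p,[.095,-.07,0])),("scene",708,472,lambda p:W(p,[.095,.15,0])),
("scene",298,120,lambda p:lid(p,-.07)),("scene",712,10,lambda p:lid(p,.15)),
("top",52,100,lambda p:lid(p,.15,o=0)),("top",576,97,lambda p:lid(p,-.07,o=0)),
("top",52,84,lambda p:lid(p,.15)),("top",576,77,lambda p:lid(p,-.07)),
("top",668,429,lambda p:lev(p,p[4],.17,y=p[7])),("scene",133,108,lambda p:lev(p,p[4],.17,y=p[7])),
("top",638,160,lambda p:lev(p,p[5],.08,.006)),("scene",250,408,lambda p:lev(p,p[5],.08,.054))]
def res(p):return np.concatenate([proj(n,f(p))-px(n,x,y) for n,x,y,f in F])
if __name__=="__main__":
    r=least_squares(res,[.65,0,0,1.3,-.4,.3,0,-.115],loss="soft_l1");p=r.x
    np.save("p.npy",p);print("x y yaw lid lever stop hx bary",p.round(4));print(res(p).reshape(-1,2).round(1).tolist())
    print("bar",lev(p,p[4],.17,y=p[7]),"hinge",lev(p,0,0),"lidedge",lid(p,.04),"lidhinge",lid(p,.04,0,0))
    for a in(p[5],p[5]+.05,p[5]+.1):print(a,"bar at",lev(p,a,.17,y=p[7]))
E
python3 fit.py
python3 -c "
from station import arm
from scipy.spatial.transform import Rotation as R
print(R.from_rotvec(arm.read_state()['tcp_rot']).as_matrix().round(3))"
```

```text
x y yaw lid lever stop hx bary [ 0.5628 -0.0334  0.0109  1.2266 -0.6999  0.1851  0.0101 -0.1155]
[[-0.8, -0.1], [-0.5, -1.1], [0.1, 0.0], [-0.9, -0.3], [-0.9, -1.5], [-0.5, -1.0], [-1.0, 0.8], [0.1, -0.2], [-1.2, -0.7], [0.1, -1.0], [-0.7, -0.1], [-0.5, 1.6], [0.4, 2.7], [-1.6, 4.8]]
bar [ 0.46463164 -0.15001074  0.19003175] hinge [ 0.5741267  -0.14833351  0.06      ] lidedge [0.59759532 0.00693063 0.30634942] lidhinge [0.6573572  0.00757993 0.11      ]
0.185133878539852 bar at [ 0.60542343 -0.14848106  0.22709497]
0.23513387853985201 bar at [ 0.6137351  -0.14839075  0.22532214]
0.285133878539852 bar at [ 0.62194778 -0.14830152  0.22313608]
[[ 0.406 -0.    -0.914]
 [ 0.914 -0.001  0.406]
 [-0.001 -1.    -0.   ]]
```

```bash
python3 -m creep '[[[0,0,0.04],0,255],[[0,0,0.04],3,255],[[0,0,0.04],3,255],[[0.01,-0.02,0.03],3,255],[[0.02,-0.03,0.02],3,255],[[0.02,-0.03,0.02],3,255],[[0.025,-0.03,0.01],3,255],[[0.025,-0.03,0],3,255]]' 60
python3 -m creep '[[[0.025,-0.03,0],3,255],[[0.025,-0.03,0],0,255],[[0.025,-0.03,0],0,255],[[0.025,-0.03,0],0,255],[[0.025,-0.03,0],0,255],[[0.025,-0.03,0],0,255],[[0.025,-0.03,0],0,255],[[0.025,-0.03,0],0,255]]'
```

```text
t: 0.87
tcp_pos: [0.3748, 0.4759, 0.4341]
tcp_rot: [-1.23, -1.177, 1.171]
wrist_force: [1.7, 0.5, -0.4]
gripper_width: 0.0001
t: 1.53
tcp_pos: [0.5747, 0.2352, 0.4314]
tcp_rot: [-1.209, -1.21, 1.21]
wrist_force: [0.4, 0.5, 0.3]
gripper_width: 0.0005
```

```bash
python3 -m creep '[[[0.02,-0.03,0],0,255],[[0.02,-0.03,0],0,255],[[0.02,-0.03,0],0,255],[[0.02,-0.03,0],0,255],[[0.02,-0.03,0],0,255],[[0.01,-0.03,0],0,255],[[0.01,-0.03,0],0,255],[[0.005,-0.015,0],0,255]]'
python3 -m creep '[[[0,0,-0.02],0,255],[[0,0,-0.03],0,255],[[0,0,-0.03],0,255],[[0,0,-0.03],0,255],[[0,0,-0.025],0,255],[[0,0,-0.015],0,255],[[0,0,0],0,255],[[0,0,0],0,255]]'
python3 - <<'E'
from station import cams,arm
import cv2
cv2.imwrite("pics/s1.png",cams.camera("scene")[:,:,::-1])
E
```

```text
t: 2.2
tcp_pos: [0.6994, 0.0072, 0.4309]
tcp_rot: [-1.211, -1.206, 1.209]
wrist_force: [-0.4, -0.0, -0.1]
gripper_width: -0.0001
t: 2.87
tcp_pos: [0.6987, 0.012, 0.281]
tcp_rot: [-1.208, -1.209, 1.211]
wrist_force: [-0.2, 0.7, 0.5]
gripper_width: 0.0003
```

View pics/s1.png

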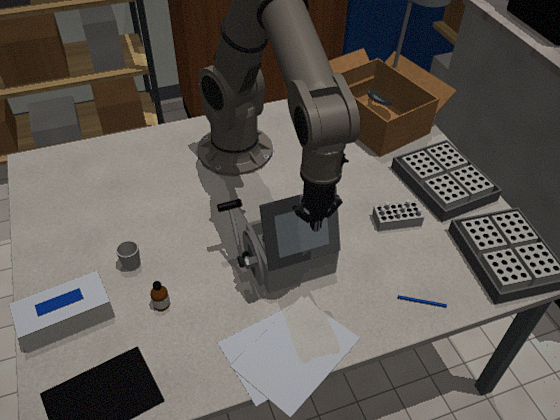

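The gripper is behind the lid (native pixel 318,215) and clear of it. Next I sweep it along the lid's arc.

```bash
python3 -m creep '[[[-0.02,0,0],0,255],[[-0.02,0,0],0,255],[[-0.02,0,0],0,255],[[-0.015,0,0],0,255],[[-0.01,0,0],0,255],[[-0.012,0,-0.004],0,255],[[-0.012,0,-0.005],0,255],[[-0.01,0,-0.004],0,255]]'
python3 -m creep '[[[-0.01,0,-0.006],0,255],[[-0.01,0,-0.007],0,255],[[-0.01,0,-0.007],0,255],[[-0.009,0,-0.009],0,255],[[-0.009,0,-0.009],0,255],[[-0.008,0,-0.008],0,255],[[-0.007,0,-0.01],0,255],[[-0.007,0,-0.01],0,255]]'
```

```text
t: 3.58
tcp_pos: [0.5802, 0.0118, 0.2697]
tcp_rot: [-1.211, -1.212, 1.208]
wrist_force: [2.1, 0.2, 1.1]
gripper_width: 0.0004
t: 4.25
tcp_pos: [0.5107, 0.0119, 0.2032]
tcp_rot: [-1.21, -1.212, 1.208]
wrist_force: [2.4, -0.1, 0.2]
gripper_width: -0.0
```

```bash
python3 -m creep '[[[-0.007,0,-0.01],0,255],[[-0.006,0,-0.011],0,255],[[-0.005,0,-0.012],0,255],[[-0.004,0,-0.012],0,255],[[-0.003,0,-0.012],0,255],[[-0.002,0,-0.011],0,255],[[-0.001,0,-0.008],0,255],[[0,0,0],0,255]]'
python3 -m creep '[[[0,0,-0.004],0,255],[[0,0,-0.003],0,255],[[0,0,0],0,255],[[0,0,0],0,255],[[0,0,0],0,255],[[0,0,0],0,255],[[0,0,0],0,255],[[0,0,0],0,255]]'
```

```text
t: 4.92
tcp_pos: [0.4815, 0.0119, 0.1254]
tcp_rot: [-1.208, -1.209, 1.211]
wrist_force: [-0.8, 0.4, -0.9]
gripper_width: -0.0002
t: 5.58
tcp_pos: [0.4825, 0.012, 0.1204]
tcp_rot: [-1.209, -1.211, 1.209]
wrist_force: [-6.1, -0.4, 17.5]
gripper_width: 0.0001
```

```bash
python3 -m creep '[[[0,0,0.01],0,255],[[0,0,0.03],0,255],[[0,0,0.04],0,255],[[0,0,0.04],0,255],[[-0.02,-0.02,0.02],0,255],[[-0.02,-0.03,0],0,255],[[-0.015,-0.03,0],0,255],[[-0.01,-0.03,0],0,255]]'
python3 -m creep '[[[-0.003,-0.03,0],0,255],[[0,-0.02,0],0,255],[[0,0,-0.03],0,255],[[0,0,-0.03],0,255],[[0,0,-0.015],0,255],[[0,0,0],0,255],[[0,0,0],0,255],[[0,0,0],0,255]]'
python3 - <<'E'
from station import cams,arm
import cv2,numpy as np
a=cams.camera("top")[130:280,200:370,::-1];b=cams.camera("scene")[150:300,190:360,::-1]
o=np.hstack([a,b]);cv2.imwrite("pics/s2.png",cv2.convertScaleAbs(cv2.resize(o,None,fx=2.35,fy=2.35,interpolation=cv2.INTER_CUBIC),alpha=1.5))
E
```

```text
t: 6.25
tcp_pos: [0.4157, -0.0992, 0.2604]
tcp_rot: [-1.209, -1.212, 1.209]
wrist_force: [0.3, -0.3, 0.7]
gripper_width: 0.0002
t: 6.92
tcp_pos: [0.4146, -0.1483, 0.1856]
tcp_rot: [-1.21, -1.211, 1.209]
wrist_force: [-0.5, -0.3, 0.2]
gripper_width: -0.0001
```

View pics/s2.png

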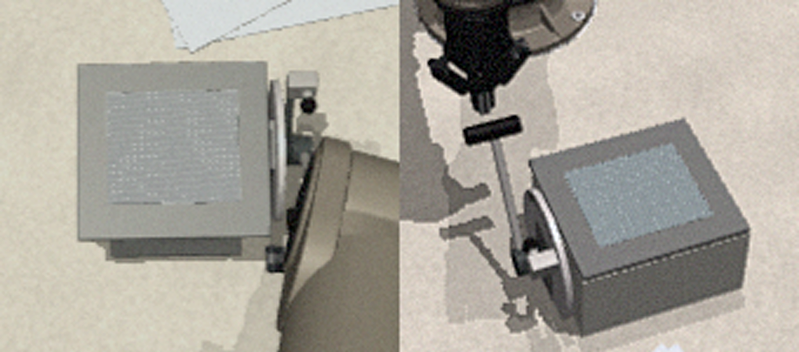

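The lid lies flat in both views. The bar (left half 275,258) is just ahead of the fingers. Now I push the lever.

```bash
python3 -m creep '[[[0.01,0,-0.01],0,255],[[0.01,0,0],0,255],[[0.008,0,0.001],0,255],[[0.009,0,0.006],0,255],[[0.009,0,0.006],0,255],[[0.01,0,0.005],0,255],[[0.01,0,0.005],0,255],[[0.01,0,0.004],0,255]]'
python3 -m creep '[[[0.01,0,0.004],0,255],[[0.009,0,0.004],0,255],[[0.008,0,0.001],0,255],[[0.008,0,0.001],0,255],[[0.008,0,0.001],0,255],[[0.005,0,0.001],0,255],[[0.003,0,0],0,255],[[0.002,0,0],0,255]]'
python3 -m creep '[[[0.001,0,0],0,255],[[0.001,0,0],0,255],[[0.001,0,0],0,255],[[0.001,0,0],0,255],[[0.001,0,0],0,255],[[0.001,0,0],0,255],[[0.001,0,0],0,255],[[0.001,0,0],0,255]]'
```

```text
t: 7.68
tcp_pos: [0.4899, -0.1477, 0.2022]
tcp_rot: [-1.207, -1.209, 1.21]
wrist_force: [-8.2, 3.1, 5.7]
gripper_width: -0.0001
t: 8.35
tcp_pos: [0.5431, -0.148, 0.2136]
tcp_rot: [-1.208, -1.21, 1.21]
wrist_force: [-5.6, 2.1, 3.2]
gripper_width: -0.0001
t: 9.02
tcp_pos: [0.5508, -0.148, 0.2137]
tcp_rot: [-1.208, -1.21, 1.21]
wrist_force: [-6.3, 1.6, 2.7]
gripper_width: -0.0002
```

```bash
cat > m.py <<'E'
from station import arm,cams
import numpy as np
p=np.load("p.npy");h=np.array([.5741,.06])
F=[];T=[]
for i in range(5):
    s=arm.read_state();F.append(s["wrist_force"]);P=s["tcp_pos"];cams.camera("top")
f=-np.mean(F,0);bx=P[0]+.023;a=np.arcsin((bx-h[0])/.17)
xr=bx-.012-h[0];zr=.17*np.cos(a)
print("t",s["t"],"P",P.round(4),"lean",round(a,3),"F",f.round(2),"barEq",round((zr*f[0]-xr*f[2])/.17,2),"sd",np.std(F,0).round(2))
E
python3 m.py
python3 -m creep '[[[0.001,0,0],0,255],[[0.001,0,0],0,255],[[0.001,0,0],0,255],[[0.001,0,0],0,255],[[0.001,0,0],0,255],[[0.001,0,0],0,255],[[0.001,0,0],0,255],[[0.001,0,0],0,255]]'
python3 m.py
python3 -m creep '[[[0.001,0,0],0,255],[[0.001,0,0],0,255],[[0.001,0,0],0,255],[[0.001,0,0],0,255],[[0.001,0,0],0,255],[[0.001,0,0],0,255],[[0.001,0,0],0,255],[[0.001,0,0],0,255]]'
python3 m.py
```

```text
t 9.2167 P [ 0.551  -0.148   0.2136] lean -0.001 F [ 4.63 -1.08 -2.2 ] barEq 4.48 sd [0.95 0.4  0.28]
t: 9.93
tcp_pos: [0.5588, -0.1481, 0.2134]
tcp_rot: [-1.208, -1.21, 1.21]
wrist_force: [-5.5, 1.3, 1.7]
gripper_width: 0.0001
t 10.1333 P [ 0.5589 -0.1481  0.2133] lean 0.046 F [ 4.31 -1.66 -2.1 ] barEq 4.26 sd [0.65 0.39 0.51]
t: 10.85
tcp_pos: [0.5665, -0.148, 0.213]
tcp_rot: [-1.208, -1.209, 1.21]
wrist_force: [-5.9, 1.5, -0.7]
gripper_width: 0.0002
t 11.05 P [ 0.5666 -0.148   0.213 ] lean 0.092 F [ 4.79 -1.93  0.98] barEq 4.75 sd [0.62 0.31 0.56]
```

```bash
python3 -m creep '[[[0.001,0,0],0,255],[[0.001,0,0],0,255],[[0.001,0,0],0,255],[[0.001,0,0],0,255],[[0.001,0,0],0,255],[[0.001,0,0],0,255],[[0,0,0],0,255],[[0,0,0],0,255]]'
python3 m.py
python3 -m creep '[[[0.001,0,0],0,255],[[0.001,0,0],0,255],[[0.001,0,0],0,255],[[0.001,0,0],0,255],[[0,0,0],0,255],[[0,0,0],0,255],[[0,0,0],0,255],[[0,0,0],0,255]]'
python3 m.py
```

```text
t: 11.77
tcp_pos: [0.5726, -0.1482, 0.213]
tcp_rot: [-1.208, -1.209, 1.21]
wrist_force: [-5.6, 1.0, -3.3]
gripper_width: -0.0002
t 11.9667 P [ 0.5725 -0.1482  0.2131] lean 0.126 F [ 5.11 -0.84  3.16] barEq 4.89 sd [0.54 0.18 0.4 ]
t: 12.68
tcp_pos: [0.5766, -0.1483, 0.2131]
tcp_rot: [-1.209, -1.209, 1.21]
wrist_force: [-6.0, -0.9, -4.2]
gripper_width: 0.0001
t 12.8833 P [ 0.5766 -0.1483  0.2132] lean 0.151 F [5.55 0.39 3.74] barEq 5.19 sd [0.28 0.64 0.58]
```

Run:
```python
from station import cams,arm
import cv2,numpy as np
a=cams.camera("top")[145:235,300:360,::-1];b=cams.camera("scene")[180:270,215:275,::-1]
w=cv2.resize(cams.camera("wrist")[:,:,::-1],(480,360))
f=lambda i:cv2.convertScaleAbs(cv2.resize(i,(240,360),interpolation=cv2.INTER_CUBIC),alpha=1.6)
cv2.imwrite("pics/s3.png",np.hstack([f(a),f(b),w])[:, :800])
```

```text
(no output)
```

View pics/s3.png

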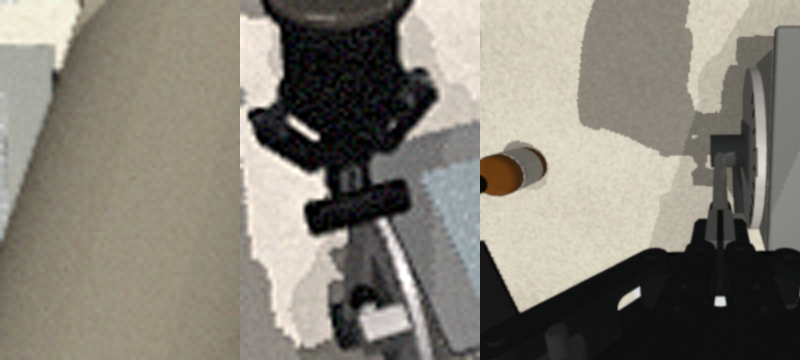

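```bash
python3 -m creep '[[[0.001,0,0],0,255],[[0.001,0,0],0,255],[[0.001,0,-0.001],0,255],[[0,0,0],0,255],[[0,0,0],0,255],[[0,0,0],0,255],[[0,0,0],0,255],[[0,0,0],0,255]]'
python3 m.py
python3 -m creep '[[[0.001,0,0],0,255],[[0.001,0,0],0,255],[[0.001,0,-0.001],0,255],[[0,0,0],0,255],[[0,0,0],0,255],[[0,0,0],0,255],[[0,0,0],0,255],[[0,0,0],0,255]]'
python3 m.py
```

```text
t: 13.75
tcp_pos: [0.5802, -0.1482, 0.2125]
tcp_rot: [-1.209, -1.21, 1.21]
wrist_force: [-1.0, -0.7, 0.3]
gripper_width: -0.0002
t 13.95 P [ 0.5801 -0.1481  0.2124] lean 0.171 F [ 1.01  0.99 -0.41] barEq 1.03 sd [0.36 0.31 0.54]
t: 14.67
tcp_pos: [0.5829, -0.148, 0.2113]
tcp_rot: [-1.209, -1.21, 1.21]
wrist_force: [-2.0, 0.9, -1.0]
gripper_width: -0.0
t 14.8667 P [ 0.5829 -0.148   0.2113] lean 0.188 F [ 2.25 -0.04  0.53] barEq 2.15 sd [0.28 0.6  0.45]
```

```bash
python3 -m creep '[[[0.0004,0,0],0,255],[[0.0004,0,0],0,255],[[0.0004,0,0],0,255],[[0.0004,0,0],0,255],[[0.0004,0,0],0,255],[[0.0004,0,0],0,255],[[0.0004,0,0],0,255],[[0.0004,0,0],0,255]]'
python3 m.py
python3 -m creep '[[[0.0004,0,0],0,255],[[0.0004,0,0],0,255],[[0.0004,0,0],0,255],[[0.0004,0,0],0,255],[[0.0004,0,0],0,255],[[0.0004,0,0],0,255],[[0.0004,0,0],0,255],[[0.0004,0,0],0,255]]'
python3 m.py
```

```text
t: 15.58
tcp_pos: [0.5854, -0.148, 0.2109]
tcp_rot: [-1.208, -1.209, 1.21]
wrist_force: [-6.0, 1.4, -2.7]
gripper_width: 0.0001
t 15.7833 P [ 0.5855 -0.148   0.2108] lean 0.204 F [ 4.98 -0.89  2.4 ] barEq 4.57 sd [0.52 0.49 0.5 ]
t: 16.5
tcp_pos: [0.5884, -0.1481, 0.2107]
tcp_rot: [-1.207, -1.208, 1.211]
wrist_force: [-6.9, -0.0, -4.5]
gripper_width: -0.0002
t 16.7 P [ 0.5884 -0.1481  0.2107] lean 0.221 F [ 6.22 -0.57  4.37] barEq 5.42 sd [0.44 0.32 0.19]
```

```bash
python3 -m creep '[[[0.0004,0,-0.0001],0,255],[[0.0004,0,-0.0001],0,255],[[0.0004,0,-0.0001],0,255],[[0.0004,0,-0.0001],0,255],[[0.0004,0,-0.0001],0,255],[[0.0004,0,-0.0001],0,255],[[0.0004,0,-0.0001],0,255],[[0.0004,0,-0.0001],0,255]]'
python3 m.py
python3 -m creep '[[[0.0004,0,-0.0001],0,255],[[0.0004,0,-0.0001],0,255],[[0.0004,0,-0.0001],0,255],[[0.0004,0,-0.0001],0,255],[[0.0004,0,-0.0001],0,255],[[0.0004,0,-0.0001],0,255],[[0.0004,0,-0.0001],0,255],[[0.0004,0,-0.0001],0,255]]'
python3 m.py
```

```text
t: 17.42
tcp_pos: [0.5915, -0.148, 0.2099]
tcp_rot: [-1.207, -1.208, 1.211]
wrist_force: [-7.0, 0.9, -2.5]
gripper_width: 0.0003
t 17.6167 P [ 0.5915 -0.148   0.2099] lean 0.24 F [ 6.57 -0.53  2.64] barEq 5.94 sd [0.43 0.34 0.27]
t: 18.33
tcp_pos: [0.5946, -0.148, 0.2091]
tcp_rot: [-1.207, -1.208, 1.211]
wrist_force: [-8.9, 1.3, -0.9]
gripper_width: -0.0002
t 18.5333 P [ 0.5946 -0.148   0.2091] lean 0.259 F [ 8.35 -1.16  0.96] barEq 7.89 sd [0.29 0.19 0.58]
```

Motion force at the bar has gone from about 5.7 N when free to about 8.4 N. That is a rise of about 2.7 N, or about 6 N on the buffer. I'll back off straight and check.

```bash
python3 -m creep '[[[-0.001,0,0],0,255],[[-0.002,0,0],0,255],[[-0.004,0,0],0,255],[[-0.008,0,0],0,255],[[-0.015,0,0],0,255],[[-0.025,0,0],0,255],[[-0.025,0,0],0,255],[[-0.02,0,0],0,255]]'
python3 -m creep '[[[0,0,0.03],0,255],[[-0.01,0.02,0.04],0,255],[[0,0.04,0.04],0,255],[[0,0.04,0.04],0,255],[[0,0.04,0.02],0,255],[[0,0.04,0],0,255],[[0,0.04,0],0,255],[[0,0.04,0],0,255]]'
python3 -m creep '[[[-0.02,0.035,0],0,255],[[-0.02,0.035,0],0,255],[[-0.02,0.035,0],0,255],[[-0.02,0.035,0],0,255],[[0,0.03,0],0,255],[[0,0.02,0],0,255],[[0,0,0],0,255],[[0,0,0],0,255]]'
python3 - <<'E'
from station import cams,arm
import cv2,numpy as np
f=lambda i:cv2.convertScaleAbs(cv2.resize(i,(400,500),interpolation=cv2.INTER_CUBIC),alpha=1.6)
a=cams.camera("top")[145:245,290:370,::-1];b=cams.camera("scene")[185:285,205:285,::-1]
cv2.imwrite("pics/s4.png",np.hstack([f(a),f(b)]))
E
```

```text
t: 19.25
tcp_pos: [0.4936, -0.1483, 0.2096]
tcp_rot: [-1.209, -1.21, 1.21]
wrist_force: [0.5, -1.1, -0.2]
gripper_width: 0.0
t: 19.92
tcp_pos: [0.4859, 0.0878, 0.3545]
tcp_rot: [-1.209, -1.212, 1.208]
wrist_force: [1.1, -0.1, 1.2]
gripper_width: 0.0
t: 20.58
tcp_pos: [0.4062, 0.2766, 0.3535]
tcp_rot: [-1.208, -1.211, 1.211]
wrist_force: [0.8, -1.2, -0.5]
gripper_width: -0.0002
```

View pics/s4.png

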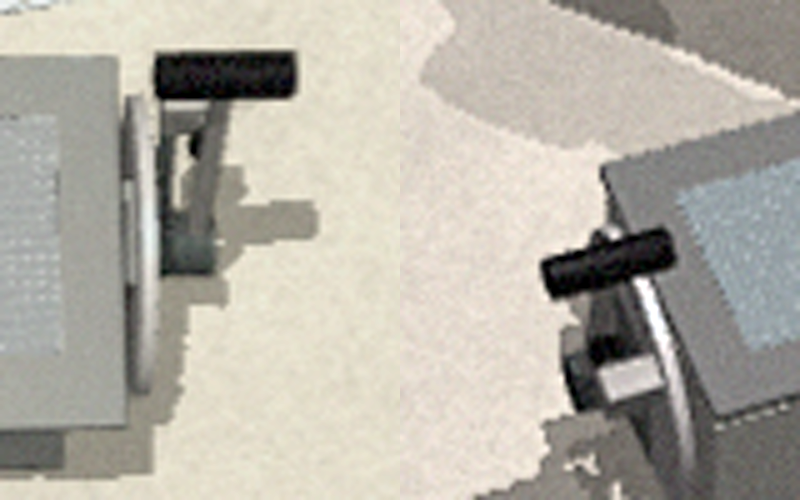

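Run:
```python
import numpy as np
from fit import *
p=np.load("p.npy");o=[("top",np.array([335.4,160])),("scene",np.array([327,237.6]))]
for n,u in o:print(n,[(a,(proj(n,lev(p,a,.17,y=p[7]))-u).round(1).tolist()) for a in(.2,.23,.26,.29)])
# initial bar residual: top(-.7,-.1) scene(-.5,1.6)
```

```text
top [(0.2, [0.0, 3.2]), (0.23, [-0.1, 1.4]), (0.26, [-0.2, -0.4]), (0.29, [-0.4, -2.2])]
scene [(0.2, [-82.5, -4.5]), (0.23, [-81.9, -3.0]), (0.26, [-81.3, -1.3]), (0.29, [-80.7, 0.3])]
```

```bash
python3 -c "
from station import arm
print(arm.read_state()['wrist_force']);print(arm.hand_in())"
```

```text
[-0.10064905  0.08141402  0.44873763]
the job is handed in; nothing more can be done
None
```

I shut the lid, pushed the lever onto the buffer, backed the arm clear, and handed the job in at about 21 s of the 64 s. The hand-in gives no verdict.

- **Lid:** I pressed it down with about 17 N at the end. The fingertip stopped at z = 0.120 m, which is the outer face when shut, and the lid looks flat in the later pictures.
- **Lever:** it rests at a lean of about 0.26 rad. The arm's position gave 0.259 and the picture after backing off gave about 0.255, so it did not spring back noticeably.
- **Buffer force:** I estimate about 6 N, worked out from the push at the crossbar rather than measured directly.
    - The push while moving rose from about 5.7 N when free to 8.4 N, which gives about 5.8 N on the buffer.
    - The readings with the arm held still give about 7 N. Friction was jerky, so either figure could be off by 1 to 1.5 N.
- **Disagreement:** fitting the first pictures put the buffer's touch point at a lean of 0.185, but the fit was poor there, up to 5 pixels off. The force only rose clearly between about 0.22 and 0.26, so I relied on the force.
- **Stop and bystanders:** I saw no sign that the stop had moved, but I did not measure its final position. The arm never came near the bottle, cup or rack, and I did not recheck them at the end.

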